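# Vent the pressure cooker and hold its lid over the pot

### The arm

A 6-joint arm with a two-finger parallel gripper is mounted at the origin on a cart in front of the work surface, level with it; the furniture and walls round the work are solid. World frame = base frame: x ahead of the robot, y to its left, z up, the work surface at z = 0. Lengths are in m, angles in rad, forces in N, time in s.
With the tool pointing down it reaches from about 0.325 to 0.775 m from the base axis. Payload 5.5 kg.
Tool frame: the origin (TCP) lies between the finger pads; the fingertips stand 22 mm ahead of it and the grasp point (between the pads) lies 3 mm ahead of it (env.tcp_to_tips is the distance from the TCP to the fingertips, in m); z points along the fingers, y is the line along which they close (so a half turn about z gives the same grasp; the last joint's range is limited). The gripper opens to 88 mm and grips with 3 to 60 N. Pads are 20 mm wide; open, the fingers measure 115 mm over their backs; the gripper's body (75 mm by 178 mm) begins 61 mm behind the grasp point.
Start: joints at [1.143, 0.091, 1.231, -0, 1.82, -0.057], TCP at [0.217, 0.559, 0.245] pointing down, gripper open.
Joint ranges: [-2.87, 2.87], [-0.86, 2.18], [0.17, 2.46], [-1.51, 4.65], [0.06, 2.69], [-2.65, 2.65]. Speed limits (rad/s): [2.57, 2.57, 3.01, 3.14, 3.14, 3.14].

### API

Orientations are given as a unit quaternion [w, x, y, z].
In Python, from rig import env gives the robot as it stands.
- The arm moves only by the tool play_rows, never from a script. Its arguments are lists of equal length, an entry for each row: "dp": the shift along the tool's x, y, z in cm, a list of three; "yaw": the turn about the tool's z in rad. In form: {"dp": [[x, y, z], ...], "yaw": [yaw, ...]}. A call has 1 to 8 rows; each row shifts and turns the commanded pose from where the row before left it, along the tool's axes as they then stand; what a row does not reach is not made up. A row lasts 1/10 s, in which the tool goes at most 50 mm and 8.59 degrees, less where a joint would pass 70% of its speed; a pose out of reach is approached as far as the arm can. A call with a gripper value outside its range is refused whole. "grip" is the finger opening in cm, from 0 to 8.78, set as the call begins (left out, the last holds). The fingers move at their own pace and stop on an object; the grip force is fixed at half the most. Time passes only in rows, so rows that do not move let the fingers close. It gives the time, the measured TCP pose, the force, the opening and the grip force at its end, in the units of the state.
- env.get_state(): the state, without advancing time (a new reading comes with each control period).
- env.get_image(name): name is "side" or "top"; returns a dict with "color" (400x640x3 uint8, blue, green, red), "depth" (400x640 float32, m along the optical axis (not along the pixel's ray), 0 where there is no reading), "vfov" (degrees; the focal length in pixels is half the picture's height over the tangent of half this angle, whatever the lens; pixels are square), "cx", "cy" (the principal point, pixels), "rvec" (rotation vector, rad) and "tvec" (3), from world to camera coordinates, as OpenCV has them. Camera axes: x right, y down, z forward; pixel columns grow to the right and rows downward; lengths in m; the calibration is good to about 2 mm. A picture is of the moment at which its call begins.
- env.hand_in(): hands the job in; it is judged then, once.
The state is a dict: "clock": time; "q": joint angles; "dq": joint speeds; "effort": joint torques, N m; "eef_pos": TCP position; "ee_rot": TCP orientation; "force": force on the tool from outside, world axes, zero at the start; "torque": the same for the moment, N m; "gripper_width": finger opening in m; "finger_force": force on a finger pad.
Only numpy, scipy, OpenCV 4.12 (cv2) and the standard library are available. Lean on these libraries where they do the work, as an engineer would, in place of code of your own. Each camera call takes 0.05 s, during which the arm holds its last target. There are 200 camera calls.

### The job

The pressure cooker on the hob is done: slide its vent weight straight up off the vent pipe and set it down in the saucer, then turn the lid anticlockwise by its handle to unlock it from the pot. Lift the lid straight up by the balance point on its handle spine and keep it level; finish still holding it, still and level, centred over the pot about a hand's breadth (8 to 10 cm) above the rim, so that it drips into the pot. Leave the other things on the worktop where they stand.

Things in the scene. Friction and masses are not known exactly. Their poses are not given: they have to be found in the camera images.
- pot_rim (a point): Centre of the mouth, at rim height, of the steel pressure-cooker pot (172 mm across, rim 100 mm above the hob). The pot stands firm on the black hob and does not move. z up; x points along its long black handle, which ends 210 mm from the axis below the lid's. Four bayonet lugs under the rim hold the lid down.
- lid: Steel lid, 201 mm across, 0.8 kg, seated on the pot, its one-sided black handle along x. Origin: centre of its underside, at rim height; z up. Locked at the start (its x along the pot's x to 4 degrees). Turned anticlockwise from above, with light friction and 3 mm of play, it lifts off where its x is 25 to 60 degrees from the pot's x (40 is best); a stop bars turning clockwise.
- lid_balance (a point): The lid's balance point (weight off), in its handle spine: a bar 24 mm wide (lid's y), from 3 to 97 mm along the lid's x from its centre; then a hand grip slopes down to the end at 210 mm. Point: 34 mm above the lid's origin, 14 mm below the spine's flat top, 21 mm or more above the steel dome. Axes as the lid's.
- vent_pipe (a point): Tip of the upright vent pipe on the lid, 8 mm thick, at x = -55 mm from the lid's centre (away from the handle), 44 mm above the lid's origin. It rises 26 mm from a flat steel nut, 22 mm across; the weight stands on the nut with the pipe in its bore.
- weight: Vent weight: steel sleeve 31 mm across with a black top knob 27 mm across, 46 mm tall in all, 0.11 kg. Origin: centre of its underside, z up. Blind bore 13 mm wide and 26 mm deep from below, slipped over the vent pipe; it must rise 26 mm to come free.
- weight_mid (a point): Centre of the vent weight, half-way up (23 mm above its underside); the body is 31 mm across there.
- saucer: Loose white china saucer, 148 mm across, rim 14 mm high, standing on the wooden worktop to the right of the hob (worktop level -5 mm). Origin: centre of its underside; its flat inner floor, about 90 mm across, lies 5 mm above that.
- egg_timer: Bystander: round egg timer, 58 mm across, 52 mm tall, on the worktop right of the hob. Origin: centre of the underside.
- salt_shaker: Bystander: salt shaker, 44 mm across, 90 mm tall, on the worktop right of the hob. Origin: centre of the underside.
- pepper_mill: Bystander: wooden pepper mill, 58 mm across, 170 mm tall, at the back of the hob. Origin: centre of the underside.
- oil_bottle: Bystander: oil bottle, 61 mm across, 268 mm tall, at the back of the hob. Origin: centre of the underside.

How it is judged:
On the way, in this order (a step that is already met when the one before it is completed fails the run):
1. the vent weight lies in the saucer, let go, with the lid still locked on the pot (horizontal distance between weight_mid and saucer below 0.05 m and z of weight_mid in the frame of saucer below 0.045 m and contact force between weight and saucer above 0.3 N and contact force between weight and the fingers below 0.05 N and angle between the x axis of lid and the x axis of pot_rim, either way round below 0.3 rad), for 0.2 s.
2. the lid is turned to its open position while it still sits on the pot (angle between the x axis of lid and the x axis of pot_rim, either way round above 0.36 rad and z of lid in the frame of pot_rim below 0.01 m and horizontal distance between lid and pot_rim below 0.01 m), for 0.05 s.
At the end, for the whole second after the job is handed in: The fingers hold the lid within 25 mm of its balance point, still and level (within 6 degrees), its centre within 25 mm of the pot's axis and its underside 60 to 130 mm above the pot's rim; the vent weight rests in the saucer, within 50 mm of its centre, clear of the arm (z of lid in the frame of pot_rim between 0.06 and 0.13 m and horizontal distance between lid and pot_rim below 0.025 m and angle between lid's own z axis and vertical below 0.1 rad and linear speed of lid below 0.03 m/s and angular speed of lid below 0.2 rad/s and contact force between lid and the fingers above 2 N and horizontal distance between weight_mid and saucer below 0.05 m and z of weight_mid in the frame of saucer below 0.045 m and contact force between weight and saucer above 0.3 N and contact force between weight and the arm below 0.05 N and horizontal distance between the grasp point and lid_balance below 0.025 m); the arm keeps its last pose, push and grip.
It fails at once if the lid is tipped by more than 17 degrees (angle between lid's own z axis and vertical above 0.3 rad).
It fails at once if a bystander (egg timer, salt shaker, pepper mill, oil bottle) is shifted by more than 25 mm (distance of any of egg_timer, salt_shaker, pepper_mill, oil_bottle from where it was at the start of the episode above 0.025 m).
It also fails if it takes over 48 s, if anything falls off the work surface, if the arm or the gripper's body presses on something with over 40 N, if the wrist force passes 120 N, or if a joint passes its speed limit or range.

## Working session

There is one attempt and no reset: what is moved stays moved. The work goes in short steps, Python scripts to look and compute and a tool call to move; the robot and the scene stay as the last step left them, time stands still between calls to the robot, and variables do not carry over. Pictures are saved under pics/ and viewed, at most 10 in all, crops included, and the job is handed in when it is done.

Besides the shell and the picture viewer there is one more tool, called after "Emit:" by a JSON object that holds its "op" and its "data", one argument or row to a line. play_rows: Moves the arm, as the interface text tells. Its arguments: {"type":"object","properties":{"dp":{"type":"array"},"yaw":{"type":"array"},"grip":{"type":"number"}},"required":["dp","yaw"]}

```bash
mkdir -p pics; cat > h.py <<'E'
import numpy as np, cv2
from rig import env
def get(n):
    im=env.get_image(n); R=cv2.Rodrigues(np.array(im["rvec"],float))[0]; t=np.array(im["tvec"],float).reshape(3)
    f=200/np.tan(np.radians(im["vfov"])/2); return im,R,t,f
def ray(c,u,v,z):
    im,R,t,f=c; d=R.T@np.array([(u-im["cx"])/f,(v-im["cy"])/f,1]); o=-R.T@t
    return o+d*(z-o[2])/d[2]
def cloud(c):
    im,R,t,f=c; D=im["depth"]; v,u=np.mgrid[:400,:640]
    P=np.stack([(u-im["cx"])/f*D,(v-im["cy"])/f*D,D],-1); W=(P-t)@R; W[D==0]=np.nan; return W
def proj(c,p):
    im,R,t,f=c; q=R@np.array(p)+t; return q[:2]/q[2]*f+[im["cx"],im["cy"]]
E
python3 - <<'E'
from h import *
for n in("side","top"):
    c=get(n); cv2.imwrite(f"pics/{n}0.png",c[0]["color"]); print(n,-c[1].T@c[2],c[3],c[1][2])
    np.savez(f"{n}0.npz",W=cloud(c),C=c[0]["color"])
print(env.get_state())
E
```

```text
side [0.52410197 0.76023911 0.74696137] 409.24184866573404 [ 0.12296968 -0.76410875 -0.63325846]
top [ 0.42615389 -0.01365333  1.22728561] 506.83782743653825 [ 0.16639055  0.00999851 -0.98600924]
{'clock': 0.1, 'q': array([ 1.14332331e+00,  9.17595206e-02,  1.23172258e+00,  8.10275829e-06,
        1.81981048e+00, -5.67200450e-02]), 'dq': array([-0.00080881, -0.00122156, -0.00226629, -0.00035241,  0.00054873,
        0.00123039]), 'effort': array([ 3.45938803e-03, -4.47853088e+01, -4.07573998e+01,  7.01202638e-02,
        2.82266841e-02, -7.36862535e-05]), 'eef_pos': array([0.21730858, 0.55902621, 0.24365854]), 'ee_rot': array([-2.07581499e-04,  1.84315538e-01,  9.82866756e-01, -8.24233909e-04]), 'force': array([ 0.20959834,  0.0707519 , -0.02609784]), 'torque': array([ 0.02139782, -0.04843415,  0.05718428]), 'finger_force': 0.0, 'gripper_width': 0.0877317495359086}
```

View pics/side0.png

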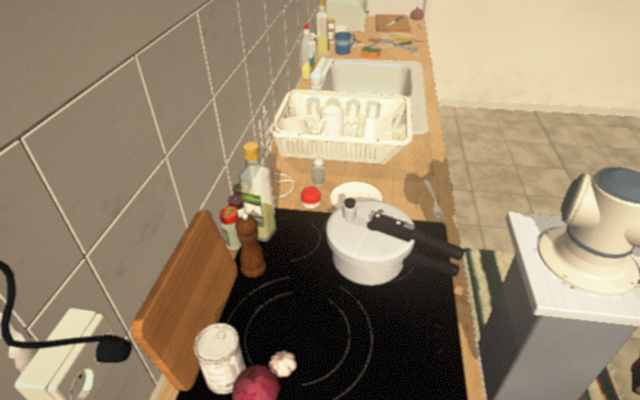

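View pics/top0.png

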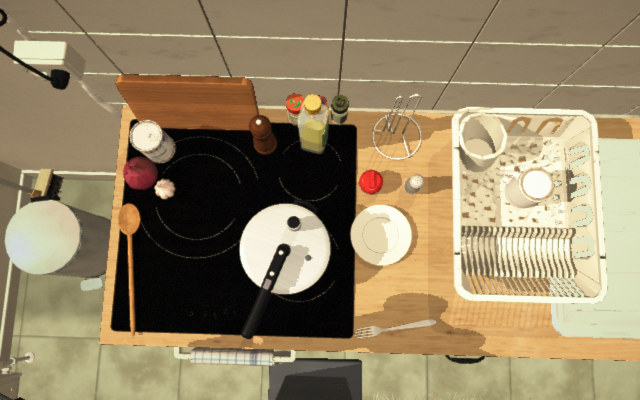

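Side view: weight at (349,203), pot at (370,240), saucer at (357,192). Top view: lid centred at about (285,249), weight (293,223), handle running to (248,335), saucer (381,235), red timer (371,181), salt (415,183). Nothing else lies near the path.

```bash
python3 - <<'E'
from h import *
c=get("top");W=cloud(c);C=c[0]["color"].astype(int)
np.set_printoptions(precision=4,suppress=True)
g=C.max(2); z=W[...,2]
v,u=np.mgrid[:400,:640]
def box(a,b,d,e): return (u>=a)&(u<b)&(v>=d)&(v<e)
# weight: knob top ~ 0.1+.018+.046=.164
m=box(278,308,208,240)&(g<70)&(z>.13)
print("knob",m.sum(),np.nanmedian(z[m]),u[m].mean(),v[m].mean())
pk=ray(c,u[m].mean(),v[m].mean(),.162);print(pk)
mm=box(278,308,208,240)&(z>.158); print("top pts",mm.sum(),np.median(W[mm],0), np.ptp(W[mm],0))
# lid: outline by bright/height
m=box(225,340,190,310)&(z>.088)&(z<.112)
e=W[m]
# outer rim pts: circle fit
def fit(P):
    for _ in range(4):
        A=np.c_[2*P[:,:2],np.ones(len(P))]; s=np.linalg.lstsq(A,(P[:,:2]**2).sum(1),rcond=None)[0]; r=np.sqrt(s[2]+s[0]**2+s[1]**2)
        d=abs(np.hypot(P[:,0]-s[0],P[:,1]-s[1])-r); P=P[d<max(.004,np.median(d)*1.5)]
    return s[:2],r,len(P)
print("lid z range pts",m.sum(),fit(e))
mk=((g>130)&box(225,345,190,310)&(z>.08)).astype(np.uint8)
cs=max(cv2.findContours(mk,0,1)[0],key=cv2.contourArea)
hl=cv2.convexHull(cs);print("hull circ",cv2.minEnclosingCircle(hl)); (a,b),r=cv2.minEnclosingCircle(hl); print(ray(c,a,b,.105), r)
# handle: black, above
m=box(235,300,240,345)&(g<60)&(z>.05)
P=W[m]; print("handle n",len(P))
top=P[P[:,2]>.135]; print("spine top",len(top),np.median(top[:,2]),top.min(0),top.max(0),top.mean(0))
pts=np.array([ray(c,a,b,.148) for a,b in zip(u[m],v[m])]) if 0 else P
l=cv2.fitLine(top[:,:2].astype(np.float32),cv2.DIST_HUBER,0,.01,.01).ravel();print("line",l,np.degrees(np.arctan2(l[1],l[0])))
print("handle end", P[np.argmin(P[:,0])])
# saucer
m=box(345,420,195,275)&(z>-.002)&(z<.02)&(g>110)
cs=max(cv2.findContours(m.astype(np.uint8),0,1)[0],key=cv2.contourArea);(a,b),r=cv2.minEnclosingCircle(cs)
print("saucer",a,b,r,ray(c,a,b,.009),r/c[3]*1.22)
for n,bx in(("timer",(355,386,165,200)),("salt",(403,428,170,195)),("mill",(245,280,110,158)),("oil",(297,330,92,155))):
    k=box(*bx)&(z>.03); print(n,k.sum(),np.median(W[k],0),np.nanmax(z[k]))
E
```

```text
knob 96 0.1639620378458575 293.2083333333333 221.78125
[0.5715 0.0478 0.162 ]
top pts 123 [0.5715 0.0481 0.1634] [0.0258 0.0257 0.0135]
lid z range pts 4286 (array([0.5206, 0.0676]), np.float64(0.08430577302476569), 1292)
hull circ ((284.5, 248.5), 45.524818420410156)
[0.5191 0.0681 0.105 ] 45.524818420410156
handle n 1069
spine top 687 0.14272334750857502 [0.331 0.06  0.135] [0.5189 0.1439 0.1528] [0.4333 0.1004 0.1427]
line [ 0.926  -0.3776  0.4461  0.0949] -22.187717
handle end [0.3263 0.1316 0.1267]
saucer 381.4610900878906 234.78863525390625 33.67018508911133 [ 0.5671 -0.1575  0.009 ] 0.08104688242485057
timer 405 [ 0.6931 -0.127   0.0399] 0.05167941824485803
salt 281 [ 0.6829 -0.2247  0.0757] 0.08918555116738718
mill 824 [0.7822 0.1335 0.1198] 0.1721626465444728
oil 1707 [0.7849 0.0122 0.1813] 0.2746852265499887
```

Emit:
{"op": "play_rows", "data": {
  "dp": [
    [-3.2, -2.17, 0],
    [-3.2, -2.17, 0],
    [-3.2, -2.17, 0],
    [-3.2, -2.17, 0],
    [-3.2, -2.17, 0],
    [-3.2, -2.17, 0],
    [-3.2, -2.17, 0],
    [-3.2, -2.17, 0]
  ],
  "yaw": [0, 0, 0, 0, 0, 0, 0, 0],
  "grip": 6.0
}}

```text
clock: 0.95
eef_pos: [0.3936, 0.3032, 0.2444]
ee_rot: [-0.0, 0.184, 0.983, -0.0]
force: [1.5, 0.2, 0.2]
gripper_width: 0.0604
finger_force: 0.0
```

Emit:
{"op": "play_rows", "data": {
  "dp": [
    [-3.2, -2.17, 0],
    [-3.2, -2.17, 0],
    [-3.2, -2.17, 0],
    [-3.2, -2.17, 0],
    [-3.2, -2.17, 0],
    [-3.2, -2.17, 0],
    [-3.2, -2.17, 0],
    [-3.2, -2.17, 0]
  ],
  "yaw": [0, 0, 0, 0, 0, 0, 0, 0.017]
}}

```text
clock: 1.75
eef_pos: [0.5694, 0.0486, 0.2443]
ee_rot: [-0.0, 0.193, 0.981, -0.0]
force: [0.6, 0.4, -0.5]
gripper_width: 0.0601
finger_force: 0.0
```

Emit:
{"op": "play_rows", "data": {
  "dp": [
    [0, 0, 0],
    [0, 0, 0],
    [0, 0, 0]
  ],
  "yaw": [0, 0, 0]
}}

```text
clock: 2.05
eef_pos: [0.5684, 0.0509, 0.2445]
ee_rot: [-0.0, 0.192, 0.981, 0.0]
force: [0.4, -0.1, -0.4]
gripper_width: 0.0601
finger_force: 0.0
```

Emit:
{"op": "play_rows", "data": {
  "dp": [
    [-0.4, -0.2, 0],
    [0, 0, 2],
    [0, 0, 2],
    [0, 0, 2],
    [0, 0, 2],
    [0, 0, 1.8],
    [0, 0, 0],
    [0, 0, 0]
  ],
  "yaw": [0, 0, 0, 0, 0, 0, 0, 0]
}}

```text
clock: 2.85
eef_pos: [0.5716, 0.0473, 0.1471]
ee_rot: [0.0, 0.192, 0.981, 0.0]
force: [-0.1, 0.2, 0.5]
gripper_width: 0.0601
finger_force: 0.0
```

Emit:
{"op": "play_rows", "data": {
  "dp": [
    [0, 0, 0],
    [0, 0, 0],
    [0, 0, 0],
    [0, 0, 0],
    [0, 0, 0],
    [0, 0, 0]
  ],
  "yaw": [0, 0, 0, 0, 0, 0],
  "grip": 2.2
}}

```text
clock: 3.45
eef_pos: [0.5723, 0.0472, 0.1477]
ee_rot: [0.001, 0.193, 0.981, 0.001]
force: [1.9, 3.3, 5.6]
gripper_width: 0.0317
finger_force: 30.0
```

Emit:
{"op": "play_rows", "data": {
  "dp": [
    [0, 0, -0.7],
    [0, 0, -0.7],
    [0, 0, -0.7],
    [0, 0, -0.7],
    [0, 0, -0.7],
    [0, 0, -1.5],
    [0, 0, -2],
    [0, 0, 0]
  ],
  "yaw": [0, 0, 0, 0, 0, 0, 0, 0]
}}

```text
clock: 4.25
eef_pos: [0.5729, 0.0467, 0.221]
ee_rot: [0.003, 0.193, 0.981, 0.001]
force: [0.6, -0.5, -0.6]
gripper_width: 0.0321
finger_force: 30.0
```

```bash
python3 - <<'E'
from h import *
cs=get("side"); cv2.imwrite("pics/s1.png",cv2.resize(cs[0]["color"][140:300,260:480],None,fx=3,fy=3))
c=get("top");W=cloud(c);C=c[0]["color"].astype(int);z=W[...,2];v,u=np.mgrid[:400,:640]
m=((u>345)&(u<425)&(v>195)&(v<275)&(z>-.003)&(z<.02)&(C.min(2)>150)).astype(np.uint8)
M=cv2.moments(m,True);a,b=M['m10']/M['m00'],M['m01']/M['m00'];print(m.sum(),a,b,ray(c,a,b,.006))
k=(u>345)&(u<425)&(v>195)&(v<275)&(z>.004)&(z<.015);print(np.percentile(W[k],[1,99],axis=0))
E
```

```text
2705 381.00554528650645 234.46654343807762 [ 0.56815234 -0.15673566  0.006     ]
[[ 0.49715398 -0.2240471   0.00408162]
 [ 0.63805966 -0.07947619  0.01370036]]
```

View pics/s1.png

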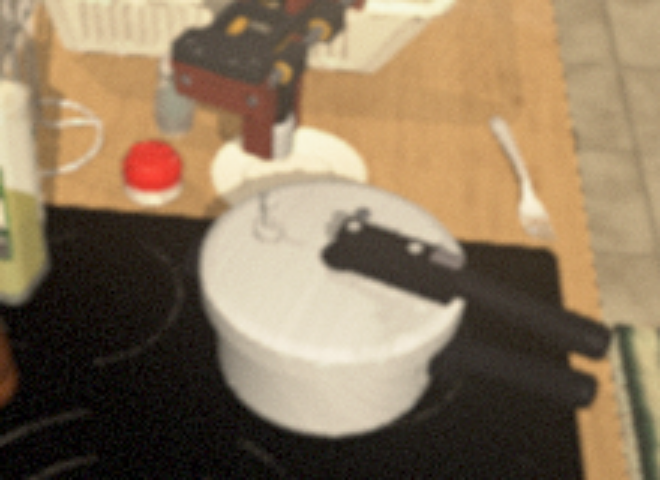

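The weight is off the pipe and in the fingers (crop ~(285,135)), and the bare vent pipe shows at (265,215). Carrying it to the saucer at (0.568, -0.156).

Emit:
{"op": "play_rows", "data": {
  "dp": [
    [-1.2, -3.15, 0],
    [-1.2, -3.15, 0],
    [-1.2, -3.15, 0],
    [-1.2, -3.15, 0],
    [-1.2, -3.15, 0],
    [-1.2, -3.15, 0],
    [0, 0, 0],
    [0, 0, 0]
  ],
  "yaw": [0, 0, 0, 0, 0, 0, 0, 0]
}}

```text
clock: 5.15
eef_pos: [0.5665, -0.1558, 0.2152]
ee_rot: [-0.001, 0.193, 0.981, 0.0]
force: [0.2, -0.1, -1.9]
gripper_width: 0.032
finger_force: 30.0
```

Emit:
{"op": "play_rows", "data": {
  "dp": [
    [0, 0, 3.5],
    [0, 0, 3.5],
    [0, 0, 3.5],
    [0, 0, 3],
    [0, 0, 2.5],
    [0, 0, 1],
    [0, 0, 0.5],
    [0, 0, 0]
  ],
  "yaw": [0, 0, 0, 0, 0, 0, 0, 0]
}}

```text
clock: 5.95
eef_pos: [0.5672, -0.1549, 0.0419]
ee_rot: [0.0, 0.192, 0.981, 0.0]
force: [0.5, -0.6, -1.6]
gripper_width: 0.0316
finger_force: 30.0
```

Emit:
{"op": "play_rows", "data": {
  "dp": [
    [0, 0, 0.4],
    [0, 0, 0.4],
    [0, 0, 0.3],
    [0, 0, 0],
    [0, 0, 0]
  ],
  "yaw": [0, 0, 0, 0, 0]
}}

```text
clock: 6.45
eef_pos: [0.567, -0.1555, 0.0307]
ee_rot: [0.0, 0.193, 0.981, -0.0]
force: [-0.4, -0.1, -0.8]
gripper_width: 0.0318
finger_force: 30.0
```

Emit:
{"op": "play_rows", "data": {
  "dp": [
    [0, 0, 0.1],
    [0, 0, 0.1],
    [0, 0, 0]
  ],
  "yaw": [0, 0, 0]
}}

```text
clock: 6.75
eef_pos: [0.5672, -0.1556, 0.0301]
ee_rot: [0.0, 0.193, 0.981, -0.0]
force: [-3.4, 1.0, 5.6]
gripper_width: 0.0317
finger_force: 30.0
```

Emit:
{"op": "play_rows", "data": {
  "dp": [
    [0, 0, 0],
    [0, 0, 0],
    [0, 0, 0],
    [0, 0, -1],
    [0, 0, -2],
    [0, 0, -3],
    [0, 0, -4],
    [0, 0, -4]
  ],
  "yaw": [0, 0, 0, 0, 0, 0, 0, 0],
  "grip": 5.0
}}

```text
clock: 7.55
eef_pos: [0.5666, -0.1553, 0.1703]
ee_rot: [-0.0, 0.193, 0.981, 0.0]
force: [0.6, -0.0, 0.9]
gripper_width: 0.0503
finger_force: 0.0
```

Emit:
{"op": "play_rows", "data": {
  "dp": [
    [0, 0, -4],
    [0, 0, 0],
    [0, 0, 0]
  ],
  "yaw": [0, 0, 0]
}}

```text
clock: 7.85
eef_pos: [0.5675, -0.1556, 0.2105]
ee_rot: [0.002, 0.193, 0.981, -0.0]
force: [-0.5, -0.8, 0.2]
gripper_width: 0.0502
finger_force: 0.0
```

```bash
python3 - <<'E'
from h import *
cs=get("side");c=get("top")
cv2.imwrite("pics/s2.png",np.hstack([cv2.resize(x[0]["color"][a:a+160,b:b+160],(400,400)) for x,a,b in((cs,130,300),(c,170,240))]))
W=cloud(c);C=c[0]["color"].astype(int);v,u=np.mgrid[:400,:640]
m=(u>235)&(u<300)&(v>238)&(v<345)&(C.max(2)<60)&(W[...,2]>.138)
for p in(W[m],): 
  l=cv2.fitLine(p[:,:2].astype(np.float32),cv2.DIST_HUBER,0,.01,.01).ravel(); print(m.sum(),l,np.degrees(np.arctan2(l[1],l[0])),np.percentile(p,[1,50,99],axis=0))
E
```

```text
523 [ 0.92801833 -0.37253454  0.45063218  0.09320579] -21.872013 [[0.35013571 0.06173769 0.13812347]
 [0.45693783 0.089788   0.14554773]
 [0.51648711 0.13488082 0.15268423]]
```

View pics/s2.png

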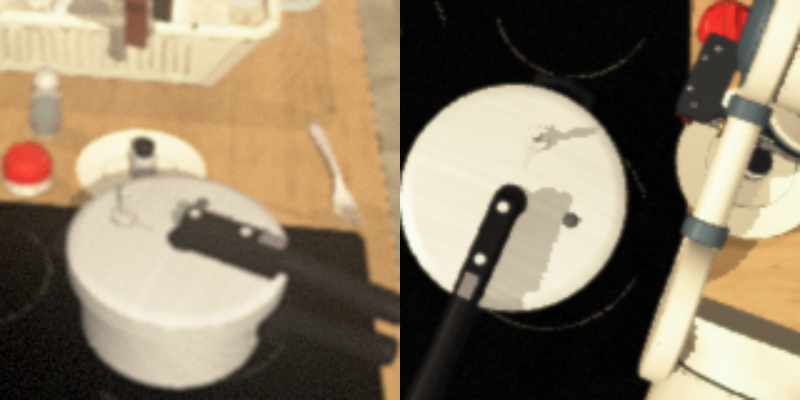

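The weight stands upright in the saucer (left panel (143,155)) and the lid is unmoved. I'll grip the spine about 35 mm from the lid centre next.

Emit:
{"op": "play_rows", "data": {
  "dp": [
    [2.33, 2.68, 0],
    [2.33, 2.68, 0],
    [2.33, 2.68, 0],
    [2.33, 2.68, 0],
    [2.33, 2.68, 0],
    [2.33, 2.68, 0],
    [2.33, 2.68, 0],
    [0, 0, 0]
  ],
  "yaw": [0, 0, 0, 0, 0, 0, 0, 0]
}}

```text
clock: 8.75
eef_pos: [0.4851, 0.083, 0.2068]
ee_rot: [-0.002, 0.19, 0.982, 0.0]
force: [-0.6, -0.8, -0.6]
gripper_width: 0.05
finger_force: 0.0
```

Emit:
{"op": "play_rows", "data": {
  "dp": [
    [0, 0, 0],
    [0, 0, 2],
    [0, 0, 2],
    [0, 0, 1.5],
    [0, 0, 1],
    [0, 0, 0.6],
    [0, 0, 0],
    [0, 0, 0]
  ],
  "yaw": [0, 0, 0, 0, 0, 0, 0, 0]
}}

```text
clock: 9.55
eef_pos: [0.4872, 0.0798, 0.1383]
ee_rot: [0.0, 0.193, 0.981, 0.0]
force: [-2.0, 0.8, 0.3]
gripper_width: 0.0499
finger_force: 0.0
```

Emit:
{"op": "play_rows", "data": {
  "dp": [
    [0, 0, 0],
    [0, 0, 0],
    [0, 0, 0],
    [0, 0, 0],
    [0, 0, 0],
    [0, 0, 0]
  ],
  "yaw": [0, 0, 0, 0, 0, 0],
  "grip": 1.5
}}

```text
clock: 10.15
eef_pos: [0.4873, 0.0807, 0.1382]
ee_rot: [0.001, 0.192, 0.981, 0.001]
force: [2.3, 5.0, 1.4]
gripper_width: 0.0238
finger_force: 30.0
```

Emit:
{"op": "play_rows", "data": {
  "dp": [
    [-0.02, -0.35, 0],
    [-0.02, -0.35, 0],
    [-0.02, -0.35, 0],
    [0, 0, 0]
  ],
  "yaw": [-0.1, -0.1, -0.1, 0]
}}

```text
clock: 10.55
eef_pos: [0.4848, 0.0693, 0.1382]
ee_rot: [0.001, 0.043, 0.999, -0.0]
force: [1.6, 0.6, 2.5]
gripper_width: 0.0237
finger_force: 30.1
```

Turning freely, forces are small.

Emit:
{"op": "play_rows", "data": {
  "dp": [
    [-0.02, -0.35, 0],
    [-0.02, -0.35, 0],
    [-0.02, -0.35, 0],
    [-0.02, -0.35, 0],
    [0, 0, 0],
    [0, 0, 0],
    [0, 0, 0]
  ],
  "yaw": [-0.1, -0.1, -0.1, -0.1, 0, 0, 0]
}}

```text
clock: 11.25
eef_pos: [0.4865, 0.0562, 0.1382]
ee_rot: [0.001, -0.155, 0.988, 0.0]
force: [3.0, 3.6, 3.5]
gripper_width: 0.0236
finger_force: 30.1
```

```bash
python3 - <<'E'
from h import *
c=get("top")
cs=get("side");cv2.imwrite("pics/s3.png",np.hstack([cv2.resize(x[0]["color"][a:a+160,b:b+160],(400,400)) for x,a,b in((cs,130,320),(c,190,220))]))
s=env.get_state();print(s["eef_pos"],s["torque"],s["force"],s["q"])
E
```

```text
[0.48649006 0.05624035 0.13816338] [ 0.94756016 -0.46414565  0.70453866] [3.30396028 4.48984205 3.75617236] [ 4.53284992e-02 -2.05170120e-01  1.70397791e+00  4.23447149e-04
  1.64148092e+00 -1.83675792e+00]
```

View pics/s3.png

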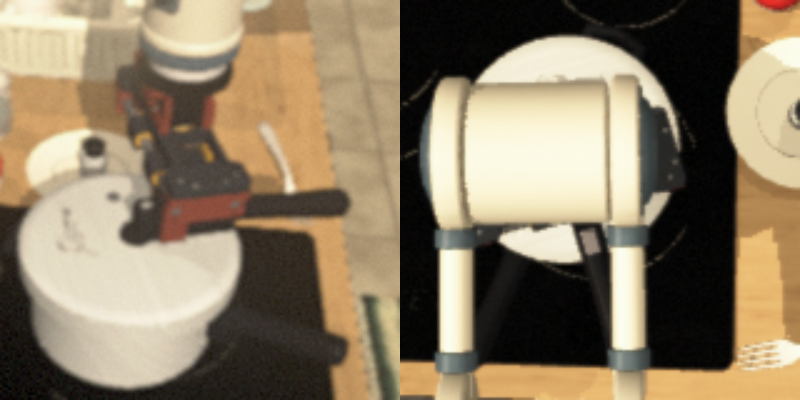

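The lid handle now points well away from the pot handle: about 40° in the side view. Next is a small lift to read the torque and find the balance.

Emit:
{"op": "play_rows", "data": {
  "dp": [
    [0, 0, -0.4],
    [0, 0, -0.4],
    [0, 0, -0.4],
    [0, 0, 0],
    [0, 0, 0],
    [0, 0, 0]
  ],
  "yaw": [0, 0, 0, 0, 0, 0]
}}

```text
clock: 11.95
eef_pos: [0.4846, 0.0572, 0.1455]
ee_rot: [-0.003, -0.155, 0.988, 0.002]
force: [5.1, 8.1, -11.8]
gripper_width: 0.0239
finger_force: 30.0
```

```bash
python3 - <<'E'
from h import *
from scipy.spatial.transform import Rotation as Ro
S=[]
for i in range(4):
    get("top"); s=env.get_state(); S.append(np.r_[s["force"],s["torque"]])
S=np.mean(S,0); q=s["ee_rot"];x=Ro.from_quat([*q[1:],q[0]]).as_matrix()
print(s["eef_pos"],S); print("tool axes rows",x.T)
# torque about tool y from weight at +x offset d
print("tool torque",x.T@S[3:], "tool force",x.T@S[:3])
c=get("side");W=cloud(c);cv2.imwrite("pics/s4.png",cv2.resize(c[0]["color"][160:300,320:500],None,fx=4,fy=4))
E
```

```text
[0.48463423 0.05716902 0.14553521] [  4.72369309   8.51093417 -11.54954568   1.59692087  -0.73599134
   0.28272671]
tool axes rows [[-0.95176686 -0.3067726   0.00551503]
 [-0.30675202  0.95177987  0.00427601]
 [-0.00656085  0.00237802 -0.99997565]]
tool torque [-1.29255514 -1.18915149 -0.29494719] tool force [-7.17047199  6.60214745 11.53851216]
```

View pics/s4.png

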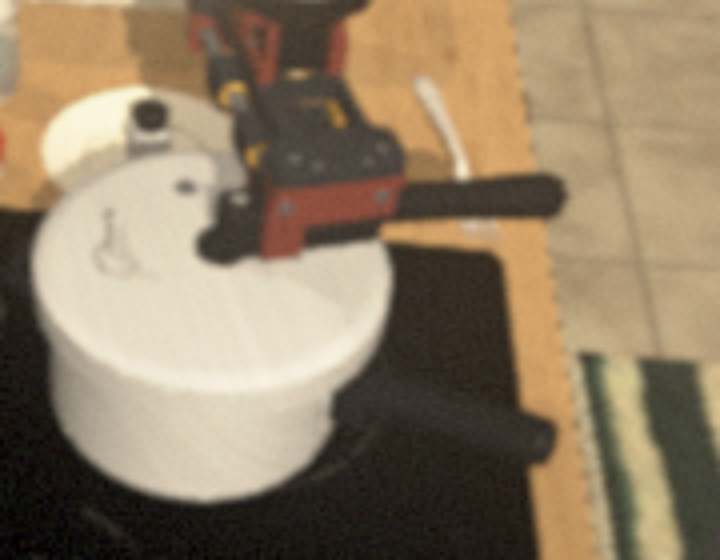

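Emit:
{"op": "play_rows", "data": {
  "dp": [
    [-0.1, 0.1, 0],
    [-0.1, 0.1, 0],
    [0, 0, 0],
    [0, 0, 0]
  ],
  "yaw": [0, 0, 0, 0]
}}

```text
clock: 12.6
eef_pos: [0.4868, 0.0577, 0.1485]
ee_rot: [-0.001, -0.155, 0.988, -0.0]
force: [-0.2, -0.4, -8.2]
gripper_width: 0.024
finger_force: 30.0
```

Now it hangs free (8.2 N ≈ 0.8 kg). I'll lift further and read the balance.

Emit:
{"op": "play_rows", "data": {
  "dp": [
    [0, 0, -0.5],
    [0, 0, -0.5],
    [0, 0, -1],
    [0, 0, -1],
    [0, 0, -0.5],
    [0, 0, 0],
    [0, 0, 0],
    [0, 0, 0]
  ],
  "yaw": [0, 0, 0, 0, 0, 0, 0, 0]
}}

```text
clock: 13.4
eef_pos: [0.4872, 0.0584, 0.184]
ee_rot: [-0.001, -0.155, 0.988, 0.0]
force: [1.3, -0.4, -8.6]
gripper_width: 0.0238
finger_force: 30.0
```

```bash
python3 - <<'E'
from h import *
from scipy.spatial.transform import Rotation as Ro
S=[]
for i in range(12):
    get("top"); s=env.get_state(); q=s["ee_rot"];x=Ro.from_quat([*q[1:],q[0]]).as_matrix(); S.append(np.r_[x.T@s["force"],x.T@s["torque"]])
print(s["eef_pos"],q);print(np.mean(S,0),np.std(S,0))
c=get("side");cv2.imwrite("pics/s5.png",cv2.resize(c[0]["color"][140:300,300:500],None,fx=3.5,fy=3.5))
E
```

```text
[0.48742813 0.058367   0.18463126] [-1.28803288e-05 -1.55489861e-01  9.87837488e-01 -1.74995967e-06]
[-8.40286976e-02 -2.91657725e-02  8.19062342e+00 -4.89574784e-02
 -3.04507410e-02 -5.41382932e-04] [0.35672018 0.50872294 0.60999556 0.0273892  0.02629981 0.02470082]
```

View pics/s5.png

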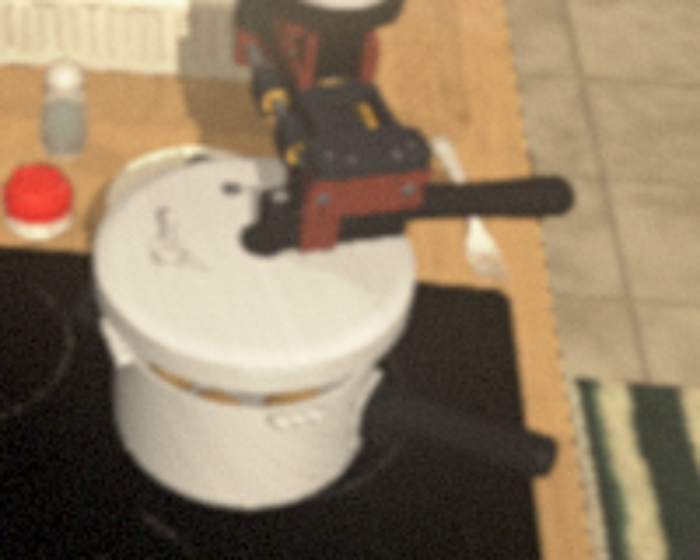

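The lid is free, level and balanced: the torque puts the balance offset at under 4 mm. Raising it to 90 mm above the rim.

Emit:
{"op": "play_rows", "data": {
  "dp": [
    [0, 0, -0.6],
    [0, 0, -1],
    [0, 0, -1],
    [0, 0, -1],
    [0, 0, -0.6],
    [0, 0, -0.2],
    [0, 0, 0],
    [0, 0, 0]
  ],
  "yaw": [0, 0, 0, 0, 0, 0, 0, 0]
}}

```text
clock: 14.85
eef_pos: [0.4873, 0.0584, 0.2281]
ee_rot: [-0.0, -0.155, 0.988, 0.0]
force: [-0.9, -0.3, -9.2]
gripper_width: 0.0239
finger_force: 30.0
```

Emit:
{"op": "play_rows", "data": {
  "dp": [
    [0, 0, 0],
    [0, 0, 0],
    [0, 0, 0],
    [0, 0, 0],
    [0, 0, 0],
    [0, 0, 0],
    [0, 0, 0],
    [0, 0, 0]
  ],
  "yaw": [0, 0, 0, 0, 0, 0, 0, 0]
}}

```text
clock: 15.65
eef_pos: [0.4875, 0.0584, 0.2287]
ee_rot: [0.0, -0.155, 0.988, -0.0]
force: [-0.3, 0.7, -8.0]
gripper_width: 0.0242
finger_force: 30.0
```

```bash
python3 - <<'E'
from h import *
c=get("side");cv2.imwrite("pics/s6.png",cv2.resize(c[0]["color"][120:300,290:500],None,fx=3,fy=3))
W=cloud(c);C=c[0]["color"];g=C.min(2);z=W[...,2]
m=(g>120)&(z>.185)&(z<.215)&(abs(W[...,0]-.52)<.11)&(abs(W[...,1]-.068)<.11)
P=W[m];k=np.hypot(P[:,0]-.52,P[:,1]-.068)
e=P[(k>.06)]
A=np.c_[e[:,:2],np.hypot(e[:,0]-.52,e[:,1]-.068)**2,np.ones(len(e))];s=np.linalg.lstsq(A,e[:,2],rcond=None)[0]
print(len(e),"tilt approx deg",np.degrees(s[:2]),e[:,:2].min(0),e[:,:2].max(0),np.median(e,0))
E
```

```text
2741 tilt approx deg [ 0.15754151 -0.11336059] [ 0.42076457 -0.02347324] [0.62056896 0.17214652] [0.53266284 0.12197926 0.19801356]
```

View pics/s6.png

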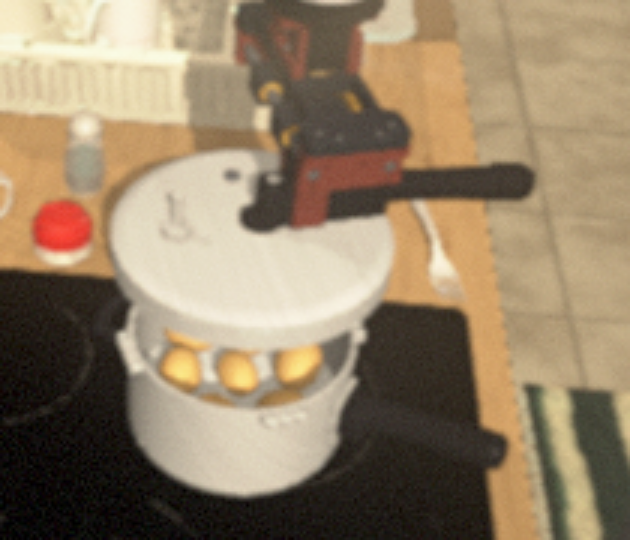

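The lid hangs level (0.2°), centred at about (0.521, 0.07), 90 mm above the rim. Handing in.

```bash
python3 -c "
from rig import env
print(env.hand_in())"
```

```text
the job is handed in; nothing more can be done
None
```

The job is handed in, with no verdict returned: the vent weight is in the saucer, the lid was turned about 40° anticlockwise and lifted off, and it is held level, centred about 90 mm above the rim.

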